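Hold the plastic pad seated in the jig

ROBOT

A 6-joint arm with a two-finger parallel gripper is mounted at the origin on the work surface. World frame = base frame: x ahead of the robot, y to its left, z up, the work surface at z = 0. Lengths are in mm, angles in rad, forces in N, time in s.
With the tool pointing down it reaches from about 300 to 875 mm from the base axis. Payload 6.4 kg.
Tool frame: the origin (TCP) lies on the centre line of the jaws, within the pads' length; the fingertips stand ahead of it and the grasp point (between the pads) lies 3 mm ahead of it (arm.finger_overhang is the z of the fingertips in the tool frame, in mm); z points along the fingers, y is the line along which they close (so a half turn about z gives the same grasp; the last joint's range is limited). The gripper opens to 85 mm and grips with 20 to 120 N. Pads are 22 mm wide; open, the fingers measure 114 mm over their backs; the gripper's body (76 mm by 85 mm) begins 54 mm behind the grasp point. The pads swing forward as they close: fully open they stand 13 mm farther back than shut.
Start: joints at [1.079, 0.181, 1.607, -0, 1.354, -0.206], TCP at [162.095, 551.694, 231.488] pointing down, gripper open.
Joint ranges: [-2.99, 2.99], [-0.89, 2.07], [0.3, 2.58], [-1.14, 4.28], [0, 2.63], [-3.12, 3.12]. Speed limits (rad/s): [2.57, 2.57, 3.01, 3.14, 3.14, 3.14].

INTERFACE

Orientations are given as a 3x3 rotation matrix whose columns are the frame's x, y, z axes.
In Python, from plant import arm gives the robot as it stands.
- The arm moves only by the tool shift_gripper, called as name(argument=value, ...), one argument or row to a line, values as JSON. Schema: {"type":"object","properties":{"increments":{"type":"array","items":{"type":"number"},"minItems":7,"maxItems":84},"clamp_n":{"type":"number"},"only":{"type":"string"},"quiet":{"type":"boolean"},"lines":{"type":"string"}},"required":["increments"],"additionalProperties":false}. increments is one flat list of numbers that holds 1 to 12 rows one after another, with no inner brackets; each row has 7 numbers: dx, dy, dz in normalised numbers (1 is 800 mm), then a rotation vector rx, ry, rz in parts of the range, where 1.0 means pi rad, then the opening from 0.0 (shut) to 1.0 (fully open); each row is the pose to reach, as a shift and turn from the pose commanded when the call began, along the tool's axes at that moment; what a row does not reach only later rows make up. A row lasts 1/8 s, in which the tool goes at most 62.5 mm and 0.188 rad, less where a joint would pass 70% of its speed; a pose out of reach is approached as far as the arm can. The fingers move at their own pace and stop on an object; clamp_n is the grip in N (left out, the last holds). Time passes only in rows, so rows that do not move let the fingers close. The tool returns the time, the measured TCP pose, the force, the opening and the grip force at its end. only (a regular expression) keeps the lines of the reply that match it, lines (a string "A,B") keeps lines A to B, and quiet returns only ok. A shift or turn number past 1, either way, is cut back to 1. Input that does not fit is refused with a message, and nothing moves.
- arm.get_state(): the state, without advancing time (a new reading comes with each control period).
- arm.get_image(name): name is "side" or "top" or "wrist"; returns the picture (480x640x3 uint8, blue, green, red); there is no depth.
- arm.calibration(name): a dict with "K" (3x3 intrinsics, pixels), "pose" (4x4, takes a point from camera to world coordinates); the wrist camera has in their place "hand_eye" (4x4, takes a point from camera to tool coordinates, whose origin is the TCP and whose axes are the flange's). Camera axes: x right, y up, looking along -z (the intrinsics and any distortion apply to the point x, -y, -z); pixel columns grow to the right and rows downward; lengths in mm; the calibration is good to about 2 mm. A picture is of the moment at which its call begins: read the wrist's pose just before it. calibration takes no time and is no camera call.
- arm.sign_off(): hands the job in; it is judged then, once.
The state is a dict: "clock": time; "qpos": joint angles; "joint_vel": joint speeds; "tau": joint torques, N m; "position": TCP position; "tcp_rot": TCP orientation; "ft_force": force on the tool from outside, world axes, zero at the start; "torque": the same for the moment, N m; "gripper_width": opening from 0.0 (shut) to 1.0 (fully open); "gripper_force": force on a finger pad.
Only numpy, scipy, OpenCV 4.12 (cv2) and the standard library are available. Lean on these libraries where they do the work, as an engineer would, in place of code of your own. Each camera call takes 0.05 s, during which the arm holds its last target. There are 200 camera calls.

TASK

Take the white plastic pad that lies flat on the wooden stand, stand it upright on one of its short thin edges on the jig's base plate, with a broad face flat against the front of the blue mounting block (the side facing the robot) and centred across the block. Then keep pressing it into the corner with one diagonal push, firmly against block and base plate at once (10 to 20 N each way is about right), without ramming it, as if a colleague were about to drive the screws from behind. The program finishes while still holding the pad pressed like this; leave the pink basket, the screwdriver and the aluminium spacer where they are.

Things in the scene. Friction and masses are not known exactly. Their poses are not given: they have to be found in the camera images.
- pad: White plastic pad, a plain plate 100 x 60 x 20 mm, 120 to 230 g, loose, lying flat on the wooden stand and overhanging it all round. Two black dots on one face are decoration: either short edge may go down, either broad face to the block. Origin: centre of its underside as it lies at the start; x along the 100 mm length, y along the 60 mm width, z up through the 20 mm thickness.
- pad_center (a point): The middle of the pad's volume (same axes as pad).
- stand: Fixed wooden block under the pad, 60 (x) x 36 (y) x 40 mm high, origin at the centre of its underside on the bench. The pad's long side lies about along its x.
- base_plate: Fixed aluminium base plate of the jig, 200 (x) x 190 (y) x 12 mm thick; origin at the centre of its underside on the bench, straight below corner. Its x axis points away from the robot (within about 20 degrees). At its two far corners (x = +78, y = +/-72 mm) stand open toggle clamps with red handles, up to 145 mm above the bench.
- block: Fixed upright blue mounting block on the base plate, 40 mm wide (y), 35 mm thick (x from 0 to +35 mm), top 70 mm above the base plate's top (82 mm above the bench). Origin and axes as the base plate. Its front face, looking to -x (towards the robot), is the plane x = 0. The pad is wider than the block: it overhangs 10 mm on each side when centred.
- corner (a point): Foot of the block's front face: in that face, at the middle of its width, at the height of the base plate's top (12 mm above the bench). Axes as the base plate: x into the block, z up. The seated pad's centre is 10 mm in front of it (-x) and 50 mm above it. Friction at either face can carry part of a push on the other.
- basket: Bystander: pink plastic bowl, 110 mm across, 60 mm high, origin at the centre of its underside.
- driver: Bystander: screwdriver with red handle lying on the bench, origin under its middle, x along it.
- spacer: Bystander: upright aluminium cylinder, 32 mm across, 35 mm high, origin at the centre of its underside.

How it is judged (in metres and radians):
On the way:
1. the pad is stood on end close to its place at the block (lean under 17 degrees, centre within 40 mm of its seat) (angle between the x axis of pad and the z axis of corner, either way round below 0.3 rad and x of pad_center in the frame of corner between -0.05 and 0 m and y of pad_center in the frame of corner between -0.04 and 0.04 m and z of pad_center in the frame of corner below 0.09 m), for 0.1 s.
At the end, for the whole second after the job is handed in: Pad upright on a short edge (lean < 3.4 deg), broad face flush to the block front (4 deg, 3 mm), foot on the base plate (3 mm), centred across the block within 10 mm, at rest, still pressed by the robot: over 3 N on the block and over 4.5 N on the base plate (angle between the x axis of pad and the z axis of corner, either way round below 0.06 rad and angle between the z axis of pad and the x axis of corner, either way round below 0.07 rad and x of pad_center in the frame of corner between -0.013 and -0.007 m and y of pad_center in the frame of corner between -0.01 and 0.01 m and z of pad_center in the frame of corner between 0.047 and 0.053 m and contact force between pad and block above 3 N and contact force between pad and base_plate above 4.5 N and contact force between the fingers and pad above 3 N and linear speed of pad below 0.02 m/s); the arm keeps its last pose, push and grip.
It fails at once if the pad is rammed: over 80 N against the block or the base plate (contact force between pad and block above 80 N or contact force between pad and base_plate above 80 N).
It fails at once if a bystander (basket, screwdriver or spacer) is moved more than 25 mm (distance of any of basket, driver, spacer from where it was at the start of the episode above 0.025 m).
It also fails if it takes over 45 s, if anything falls off the work surface, if the arm or the gripper's body presses on something with over 40 N, if the wrist force passes 120 N, or if a joint passes its speed limit or range.

## Working session

There is one attempt and no reset: what is moved stays moved. The work goes in short steps, Python scripts to look and compute and a tool call to move; the robot and the scene stay as the last step left them, time stands still between calls to the robot, and variables do not carry over. Pictures are saved under pics/ and viewed, at most 10 in all, crops included, and the job is handed in when it is done.

```bash
ls; mkdir -p pics; python3 - <<'E'
from plant import arm
import cv2
for n in ("top","side"):
    cv2.imwrite(f"pics/{n}0.png",arm.get_image(n))
    c=arm.calibration(n);print(n,c)
print(arm.calibration("wrist"),arm.finger_overhang)
s=arm.get_state();print(s)
E
```

```text
pics
plant.py
top {'K': array([[433.43592044,   0.        , 308.29521182],
       [  0.        , 433.43592044, 239.86846202],
       [  0.        ,   0.        ,   1.        ]]), 'pose': array([[ 2.53925095e-02,  9.98015597e-01, -5.76202062e-02,
         4.53178354e+02],
       [-9.98896260e-01,  2.76088473e-02,  3.80001673e-02,
         3.07720089e+01],
       [ 3.95155872e-02,  5.65916889e-02,  9.97615106e-01,
         1.04660697e+03],
       [ 0.00000000e+00,  0.00000000e+00,  0.00000000e+00,
         1.00000000e+00]])}
side {'K': array([[580.38874796,   0.        , 315.61386832],
       [  0.        , 580.38874796, 236.70622937],
       [  0.        ,   0.        ,   1.        ]]), 'pose': array([[ 9.50929212e-01,  1.79297179e-01, -2.52162956e-01,
         2.05902111e+02],
       [-3.09284535e-01,  5.27757227e-01, -7.91084943e-01,
        -9.55959874e+02],
       [-8.75847613e-03,  8.30255883e-01,  5.57313608e-01,
         7.46503612e+02],
       [ 0.00000000e+00,  0.00000000e+00,  0.00000000e+00,
         1.00000000e+00]])}
{'K': array([[344.03256951,   0.        , 316.
[... 579 characters left out ...]
 1.35382849e+00, -2.06322863e-01]), 'joint_vel': array([-0.00090818, -0.00345457, -0.00154415, -0.00112127,  0.00238343,
       -0.00013918]), 'tau': array([ 5.19974692e-04, -4.45882487e+01, -3.52236485e+01, -3.32985128e-04,
        4.23056219e-03, -2.43068337e-05]), 'position': array([161.86839771, 551.22847608, 230.67157799]), 'tcp_rot': array([[-9.59429433e-01,  2.81947791e-01, -7.78436600e-04],
       [ 2.81948651e-01,  9.59428456e-01, -1.41277965e-03],
       [ 3.48524123e-04, -1.57494153e-03, -9.99998699e-01]]), 'ft_force': array([ 0.1060848 , -0.41006422, -0.49212965]), 'torque': array([-0.0014806 , -0.01713702, -0.04553817]), 'gripper_force': 0.0, 'gripper_width': 1.0019620786939694}
```

View pics/top0.png

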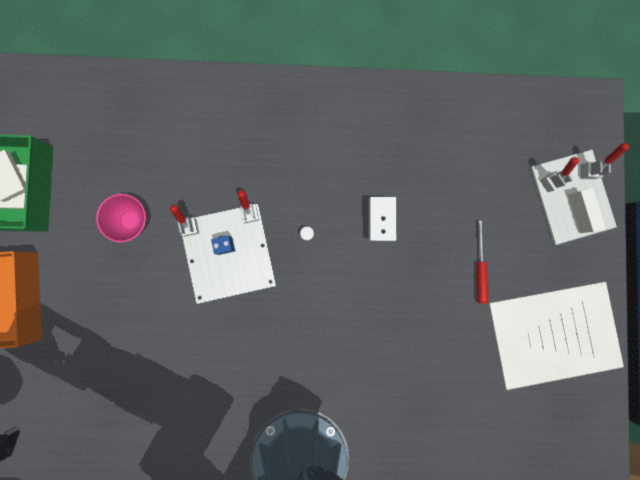

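View pics/side0.png

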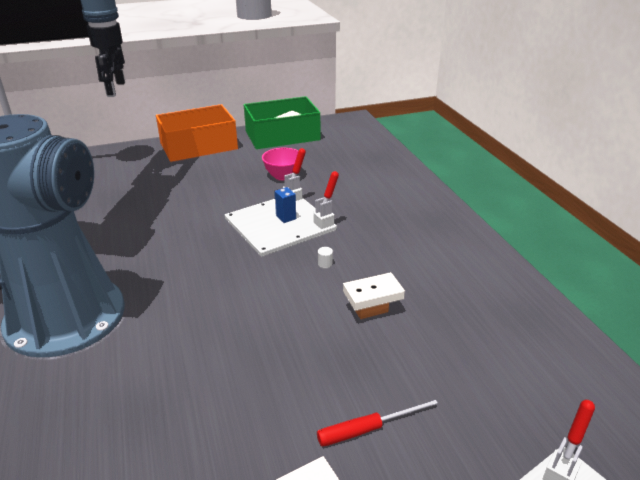

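The top view shows the pad at (383,218), the base plate at (228,254) with the blue block at (222,244), the spacer at (307,233) and the basket at (122,218). The side view shows the pad at (374,290) and the block at (286,205). Next I'll measure the pad and jig from both views.

```bash
cat > h.py <<'E'
import numpy as np, cv2
from plant import arm
def ray(cal,uv,T=None):
    K=cal["K"];P=cal["pose"] if T is None else T
    x,y,_=np.linalg.inv(K)@[uv[0],uv[1],1]
    d=P[:3,:3]@[x,-y,-1.]
    return P[:3,3],d/np.linalg.norm(d)
def plane(cal,uv,z,T=None):
    o,d=ray(cal,uv,T); return o+d*(z-o[2])/d[2]
def tri(a,b):
    (o,d),(p,e)=a,b
    s=np.linalg.lstsq(np.c_[d,-e],p-o,rcond=None)[0]
    q,r=o+s[0]*d,p+s[1]*e
    return (q+r)/2,np.linalg.norm(q-r)
def blob(m,near):
    cs=cv2.findContours(m.astype(np.uint8)*255,cv2.RETR_EXTERNAL,cv2.CHAIN_APPROX_NONE)[0]
    cs=[c for c in cs if cv2.contourArea(c)>30]
    return min(cs,key=lambda c:abs(cv2.pointPolygonTest(c,near,True)) if cv2.pointPolygonTest(c,near,True)<0 else 0)
E
python3 - <<'E'
from h import *
np.set_printoptions(precision=1,suppress=True)
T,S=arm.calibration("top"),arm.calibration("side")
t,s=cv2.imread("pics/top0.png"),cv2.imread("pics/side0.png")
def white(i,th): h=cv2.cvtColor(i,cv2.COLOR_BGR2HSV);return (h[...,2]>th)&(h[...,1]<50)
def blue(i): h=cv2.cvtColor(i,cv2.COLOR_BGR2HSV);return (abs(h[...,0].astype(int)-112)<14)&(h[...,1]>130)&(h[...,2]>50)
def quad(c,n=4):
    h=cv2.convexHull(c)
    for e in np.arange(1,12,.5):
        a=cv2.approxPolyDP(h,e,True)[:,0]
        if len(a)<=n: return a
c=blob(white(t,140),(383.,210.));print("pad top",cv2.contourArea(c),cv2.minAreaRect(c))
b=cv2.boxPoints(cv2.minAreaRect(c))
w=np.array([plane(T,p,60) for p in b]);print(w,w.mean(0),np.linalg.norm(np.diff(w,axis=0),axis=1))
for th in(140,200,225):
    c2=blob(white(s,th),(390.,285.));print("pad side",th,cv2.contourArea(c2),quad(c2,4).tolist(),quad(c2,6).tolist())
c=blob(white(t,140),(240.,275.));r=cv2.minAreaRect(c);print("plate top",r)
q=quad(c,4);print(q.tolist());w=np.array([plane(T,p,12) for p in q]);print(w,w.mean(0),np.linalg.norm(np.diff(w,axis=0),axis=1))
c2=blob(white(s,140),(270.,230.));print("plate side",quad(c2,4).tolist(),quad(c2,6).tolist())
for n,i,cc,p in(("t",t,T,(222.,244.)),("s",s,S,(286.,208.))):
    c=blob(blue(i),p);print(n,cv2.boundingRect(c),cv2.minAreaRect(c),quad(c,6).tolist())
a=cv2.resize(t[190:320,160:420],None,fx=3,fy=3,interpolation=cv2.INTER_CUBIC)
d=cv2.resize(s[140:330,210:420],None,fx=3.7,fy=3,interpolation=cv2.INTER_CUBIC)
cv2.imwrite("pics/c1.png",a);cv2.imwrite("pics/c2.png",d)
E
```

```text
pad top 1080.5 ((383.0, 218.5), (43.0, 26.0), 90.0)
[[ 613.2 -146.7   60. ]
 [ 615.1 -207.2   60. ]
 [ 515.4 -208.6   60. ]
 [ 513.8 -148.5   60. ]] [ 564.4 -177.8   60. ] [60.5 99.6 60.2]
pad side 140 1527.5 [[402, 299], [355, 310], [343, 283], [391, 272]] [[404, 289], [402, 299], [355, 310], [343, 291], [343, 283], [391, 272]]
pad side 200 1109.0 [[404, 290], [355, 303], [343, 283], [390, 272]] [[404, 290], [401, 293], [355, 303], [343, 283], [390, 272]]
pad side 225 1047.5 [[403, 291], [355, 302], [343, 283], [391, 273]] [[403, 291], [355, 302], [343, 283], [391, 273], [401, 286]]
plate top ((226.1941375732422, 253.12351989746094), (85.57905578613281, 82.54202270507812), 77.47119140625)
[[257, 204], [275, 285], [197, 303], [178, 222]]
[[595.5 116.3  12. ]
 [403.6  67.6  12. ]
 [357.2 249.2  12. ]
 [546.8 301.4  12. ]] [475.8 183.6  12. ] [198.  187.4 196.7]
plate side [[336, 227], [261, 255], [224, 214], [300, 187]] [[336, 227], [261, 255], [224, 214], [300, 187], [334, 214]]
t (212, 236, 21, 18) ((222.03848266601562, 244.19232177734375), (16.081523895263672, 18.8271484375), 78.69007110595703) [[228, 236], [231, 241], [232, 250], [215, 253], [212, 240], [222, 236]]
s (275, 187, 21, 35) ((284.92767333984375, 204.05361938476562), (33.95758056640625, 19.225984573364258), 87.1375961303711) [[286, 187], [294, 193], [295, 217], [283, 221], [277, 215], [275, 191]]
```

View pics/c1.png

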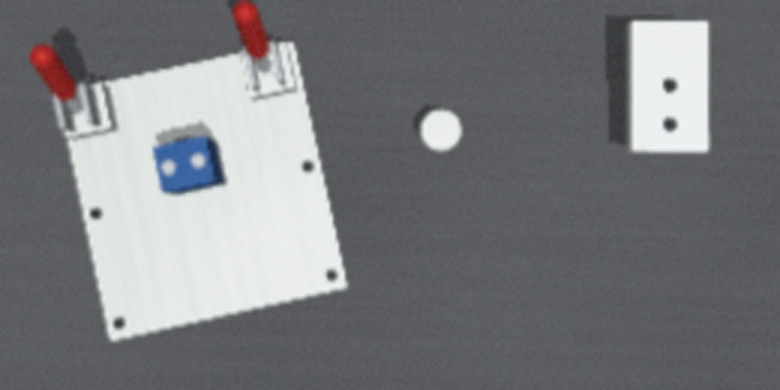

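View pics/c2.png

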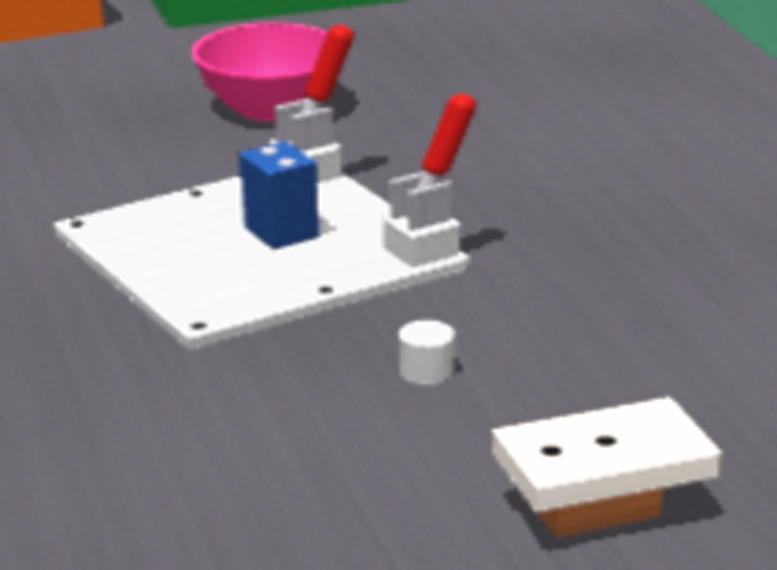

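```bash
cat >> h.py <<'E'
def proj(cal,X,T=None):
    P=cal["pose"] if T is None else T
    p=P[:3,:3].T@(np.asarray(X)-P[:3,3]); u=cal["K"]@[p[0],-p[1],-p[2]]; return u[:2]/u[2]
E
python3 - <<'E'
from h import *
np.set_printoptions(precision=1,suppress=True)
T,S=arm.calibration("top"),arm.calibration("side")
pt=[(0,0)]*4
tp=[proj(T,x) for x in([613.2,-146.7,60],[615.1,-207.2,60],[515.4,-208.6,60],[513.8,-148.5,60])]
X=[]
for a,b in zip(tp,[(391,272),(404,290),(355,303),(343,283)]):
    p,g=tri(ray(T,a),ray(S,b));X.append(p);print("pad",a,p,g)
print("mean",np.mean(X,0))
for a,b in zip([(257,204),(275,285),(197,303)],[(334,222.),(261,252),(225,214)]):
    print("plate",*tri(ray(T,a),ray(S,b)))
# dots of plate: crop coords
for a,b in zip([(119,323),(332,275),(307,166),(95,213)],[(77,224),(198,326),(325,290),(196,193)]):
    a=(a[0]/3+160,a[1]/3+190);b=(b[0]/3.7+210,b[1]/3+140);print("dot",*tri(ray(T,a),ray(S,b)))
for a,b in zip([(168,167),(198,161)],[(268,150),(286,162)]):
    a=(a[0]/3+160,a[1]/3+190);b=(b[0]/3.7+210,b[1]/3+140);print("blockdot",*tri(ray(T,a),ray(S,b)))
th=np.radians(14.2);c=np.array([475.8,183.6,0]);R=np.array([[np.cos(th),-np.sin(th),0],[np.sin(th),np.cos(th),0],[0,0,1]])
for q in([0,20,82],[0,-20,82],[35,-20,82],[35,20,82],[0,-20,12],[0,20,12]):
    w=c+R@q;a=proj(T,w);b=proj(S,w);print(q,a,(a-[160,190])*3,b,(b-[210,140])*[3.7,3])
E
```

```text
pad [370. 197.] [ 614.6 -147.    61.3] 3.3373158922857695
pad [396. 197.] [ 615.2 -206.8   62.6] 1.0885187645035925
pad [396. 240.] [ 516.5 -209.    59.7] 2.1717176076473708
pad [370. 240.] [ 515.1 -148.8   60.9] 2.8818895971842906
mean [ 565.3 -177.9   61.1]
plate [593.3 115.6  22.9] 1.2734134198174045
plate [405.   67.3  12.8] 2.752641843558695
plate [359.1 248.3  14. ] 3.6045144712961084
dot [371.9 242.8  12.8] 4.1365183814544055
dot [412.9  77.7  13. ] 3.3240605021513163
dot [498.4 100.1  12. ] 3.2409017964975595
dot [457.1 264.9  12.8] 3.6626491253834232
blockdot [491.9 197.3  82.9] 3.042196949596659
blockdot [497.2 175.4  82.9] 3.670482349528304
[0, 20, 82] [213.3 254.4] [159.9 193.3] [272.5 190.6] [231.2 151.9]
[0, -20, 82] [231.1 250.5] [213.4 181.4] [280.9 197.9] [262.3 173.6]
[35, -20, 82] [227.8 235.1] [203.3 135.2] [294.1 193.7] [311.2 161.1]
[35, 20, 82] [210. 239.] [149.9 147. ] [285.5 186.7] [279.4 140. ]
[0, -20, 12] [235.2 251.4] [225.6 184.2] [282.1 223.7] [266.9 251. ]
[0, 20, 12] [218.6 255.1] [175.8 195.3] [273.9 216.2] [236.6 228.5]
```

The pad centre is at (565,-178), with its top at z≈61 and yaw ≈0.9°. The corner is at about (476.5,183.5,12) with yaw 14.2°. The sizes and heights match the text. I'll pick with the tool tilted 45° forward and down. A half turn about the tool axis then stands the pad up, ready for a 45° push.

```bash
cat >> h.py <<'E'
from scipy.spatial.transform import Rotation as Ro
def tool(yaw,tilt,flip):  # tool z forward-down; tilt from vertical, deg
    y,a=np.radians([yaw,tilt]);f=np.array([np.cos(y),np.sin(y),0]);l=np.array([-np.sin(y),np.cos(y),0])
    z=np.sin(a)*f-np.cos(a)*np.array([0,0,1]);yy=l*(-1 if flip else 1)
    return np.c_[np.cross(yy,z),yy,z]
def shift(p,R,base=None):
    s=arm.get_state();R0=s["tcp_rot"];p0=s["position"]
    if base is not None: p0,R0=base
    print("shift",np.round(R0.T@(np.asarray(p)-p0),1),"rot",np.round(Ro.from_matrix(R0.T@R).as_rotvec(),4))
E
python3 - <<'E'
from h import *
R=tool(0.9,45,False); p=np.array([565,-178,50.])
shift(p-130*R[:,2],R)
E
```

```text
shift [-504.6 -613.1   89.5] rot [-0.1198 -0.7799 -0.2852]
```

Careful with the scale: shifts go in shares of 800 mm and turns go in shares of pi rad. That gives: -613.1 mm / 800 = -0.7664, -504.6 mm / 800 = -0.6308, -0.7799 rad / 3.1416 = -0.2482.

shift_gripper(
  increments=[-0.3125, -0.375, -0.025, -0.0191, -0.1241, -0.0446, 1, -0.3125, -0.375, -0.025, -0.0191, -0.1241, -0.0446, 1, -0.3125, -0.375, -0.025, -0.0191, -0.1241, -0.0446, 1, -0.3125, -0.375, -0.025, -0.0191, -0.1241, -0.0446, 1, -0.3125, -0.375, -0.025, -0.0191, -0.1241, -0.0446, 1, -0.3125, -0.375, -0.025, -0.0191, -0.1241, -0.0446, 1, -0.6308, -0.7664, 0.1119, -0.0381, -0.2482, -0.0908, 1, -0.6308, -0.7664, 0.1119, -0.0381, -0.2482, -0.0908, 1, -0.6308, -0.7664, 0.1119, -0.0381, -0.2482, -0.0908, 1, -0.6308, -0.7664, 0.1119, -0.0381, -0.2482, -0.0908, 1, -0.6308, -0.7664, 0.1119, -0.0381, -0.2482, -0.0908, 1, -0.6308, -0.7664, 0.1119, -0.0381, -0.2482, -0.0908, 1],
)

```text
clock: 1.6
position: [435.4, -9.9, 192.2]
tcp_rot: [[-0.716, -0.02, 0.698], [-0.012, 1.0, 0.016], [-0.698, 0.004, -0.716]]
ft_force: [0.6, 1.0, -0.3]
gripper_width: 1.003
gripper_force: 0.0
```

```bash
python3 - <<'E'
from h import *
R=tool(0.9,45,False); p=np.array([565,-178,50.])
s=arm.get_state();print(s["qpos"].round(2),s["clock"]);shift(p-130*R[:,2],R);shift(p,R)
E
```

```text
[-0.66 -0.74  2.58  0.67  0.78 -2.6 ] 1.6
shift [  10.1 -170.5   59.4] rot [ 0.0055 -0.0124  0.0004]
shift [   8.5 -171.2  189.4] rot [ 0.0055 -0.0124  0.0004]
```

In the tool's units: -171 mm / 800 = -0.2138, 119 mm / 800 = 0.1488, -0.0124 rad / 3.1416 = -0.0039.

shift_gripper(
  increments=[0.0113, -0.2138, 0.1488, 0.0018, -0.0039, 0, 1, 0.0113, -0.2138, 0.1488, 0.0018, -0.0039, 0, 1, 0.0113, -0.2138, 0.1488, 0.0018, -0.0039, 0, 1, 0.0113, -0.2138, 0.1488, 0.0018, -0.0039, 0, 1, 0.0113, -0.2138, 0.1488, 0.0018, -0.0039, 0, 1, 0.0113, -0.2138, 0.1488, 0.0018, -0.0039, 0, 1, 0.0113, -0.2138, 0.1488, 0.0018, -0.0039, 0, 1, 0.0113, -0.2138, 0.1488, 0.0018, -0.0039, 0, 1],
)

```text
clock: 2.6
position: [525.6, -163.0, 133.4]
tcp_rot: [[-0.749, 0.008, 0.663], [0.011, 1.0, 0.0], [-0.663, 0.007, -0.749]]
ft_force: [-0.2, -0.3, -0.1]
gripper_width: 1.001
gripper_force: 0.0
```

```bash
python3 - <<'E'
from h import *
R=tool(0.9,45,False); p=np.array([565,-178,50.])
s=arm.get_state();print(s["qpos"].round(2),s["clock"]);shift(p-70*R[:,2],R);shift(p,R)
cv2.imwrite("pics/w1.png",arm.get_image("wrist"))
E
```

```text
[-0.82 -0.06  2.28  0.98  0.62 -3.12] 2.6
shift [ 29.8 -16.1  18.7] rot [-0.0109 -0.0607 -0.0222]
shift [ 25.6 -15.2  88.6] rot [-0.0109 -0.0607 -0.0222]
```

View pics/w1.png

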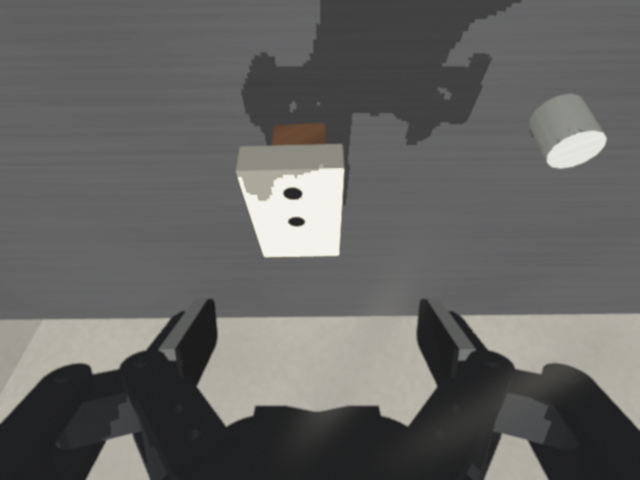

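The wrist view shows the pad at about (295,205), the spacer at (567,130), and the fingers clear. However, q6 is at its limit and the wrist is nearly singular, so I'll work out the arm geometry before choosing the tilts.

```bash
cat >> h.py <<'E'
from scipy.optimize import least_squares
def Rw(q,C):return Ro.from_euler("ZYZYZ",[q[0],q[1]+q[2],q[3],q[4],q[5]]).as_matrix()@C
E
python3 - <<'E'
from h import *
np.set_printoptions(precision=3,suppress=True)
q0=[1.07865326,1.81486281e-01,1.60789082,0,1.35382849,-.20632286]
R0=np.array([[-.959429433,.281947791,-.000778],[.281948651,.959428456,-.00141],[.000348,-.001575,-1]])
E=Ro.from_euler("ZYZYZ",[q0[0],q0[1]+q0[2],q0[3],q0[4],q0[5]]).as_matrix()
C=E.T@R0;print(C)
s=arm.get_state();C=np.round(C)
print(Rw(s["qpos"],C)-s["tcp_rot"])
Q=[q0,[-.66,-.74,2.58,.67,.78,-2.6],s["qpos"]];P=[[161.868,551.228,230.67],[435.4,-9.9,192.2],s["position"]]
def fk(x,q):
    a1,L2,L3,h,L6=x
    B=np.array([a1+L2*np.sin(q[1])+L3*np.sin(q[1]+q[2]),0,h+L2*np.cos(q[1])+L3*np.cos(q[1]+q[2])])
    return Ro.from_euler("z",q[0]).apply(B)+L6*Rw(q,C)[:,2]
f=least_squares(lambda x:np.ravel([fk(x,q)-p for q,p in zip(Q,P)]),[50,450,450,350,250])
print(f.x,f.fun)
E
```

```text
Traceback (most recent call last):
  File "scipy/spatial/transform/_rotation.pyx", line 1413, in scipy.spatial.transform._rotation.Rotation.from_euler
ValueError: Expected axis specification to be a non-empty string of upto 3 characters, got ZYZYZ
```

```bash
python3 - <<'E'
s=open("h.py").read()
s=s[:s.index("def Rw")]+'''def Rw(q,C):
    return (Ro.from_euler("ZYZ",[q[0],q[1]+q[2],q[3]])*Ro.from_euler("YZ",[q[4],q[5]])).as_matrix()@C
C0=np.diag([1.,1,1])
def fk(x,q,C):
    a1,L2,L3,h,L6=x
    B=np.array([a1+L2*np.sin(q[1])+L3*np.sin(q[1]+q[2]),0,h+L2*np.cos(q[1])+L3*np.cos(q[1]+q[2])])
    return Ro.from_euler("z",q[0]).apply(B)+L6*Rw(q,C)[:,2]
'''
open("h.py","w").write(s)
E
python3 - <<'E'
from h import *
np.set_printoptions(precision=3,suppress=True)
q0=[1.07865326,1.81486281e-01,1.60789082,0,1.35382849,-.20632286]
R0=np.array([[-.959429433,.281947791,-.000778],[.281948651,.959428456,-.00141],[.000348,-.001575,-1]])
C=Rw(q0,np.eye(3)).T@R0;print(C)
s=arm.get_state();C=np.round(C)
print(Rw(s["qpos"],C)-s["tcp_rot"])
Q=[q0,[-.66,-.74,2.58,.67,.78,-2.6],s["qpos"]];P=[[161.868,551.228,230.67],[435.4,-9.9,192.2],s["position"]]
f=least_squares(lambda x:np.ravel([fk(x,q,C)-p for q,p in zip(Q,P)]),[50,450,450,350,250])
print(f.x,f.fun)
E
```

```text
[[-0. -1. -0.]
 [ 1. -0.  0.]
 [-0. -0.  1.]]
[[-0.  0.  0.]
 [-0.  0. -0.]
 [ 0. -0. -0.]]
[-251.114  577.275  699.661  369.34   551.543] [ 91.024 -79.541   3.205 -26.061  -2.884  19.986  27.617 -37.039 -23.19 ]
```

```bash
cat >> h.py <<'E'
C=np.array([[0,-1,0],[1,0,0],[0,0,1.]])
def fk(x,q):
    a1,L2,L3,h,L6,e,w,l=x
    B=Ro.from_euler("z",q[0]);F=B*Ro.from_euler("y",q[1]+q[2]);W=F*Ro.from_euler("ZY",[q[3],q[4]])
    return B.apply([a1+L2*np.sin(q[1]),l,h+L2*np.cos(q[1])])+F.apply([e,0,L3])+W.apply([w,0,L6])
E
python3 - <<'E'
from h import *
np.set_printoptions(precision=3,suppress=True)
q0=[1.07865326,1.81486281e-01,1.60789082,0,1.35382849,-.20632286]
s=arm.get_state()
Q=[q0,[-.66,-.74,2.58,.67,.78,-2.6],s["qpos"]];P=[[161.868,551.228,230.67],[435.4,-9.9,192.2],s["position"]]
for m in ("11111000","11111100","11111010","11111001","11111110","11111101","11111011"):
    k=[int(c) for c in m]
    for x0 in([50,400,450,350,200,0,0,0],[150,450,400,450,250,0,50,0]):
        f=least_squares(lambda x:np.ravel([fk(x*k,q)-p for q,p in zip(Q,P)]),x0)
        print(m,f.x*k,abs(f.fun).max())
E
```

```text
11111000 [-251.096  577.272  699.643  369.333  551.539    0.       0.       0.   ] 91.0238198722223
11111000 [-251.119  577.276  699.667  369.342  551.544    0.       0.       0.   ] 91.02431720674886
11111100 [-199.936  596.26   719.31   561.419  573.82   201.487    0.       0.   ] 105.22721956715435
11111100 [-199.927  596.258  719.299  561.409  573.817  201.481    0.       0.   ] 105.22665312043728
11111010 [-162.505  537.206  675.873  347.754  482.898    0.      60.385    0.   ] 90.02227603398265
11111010 [-162.509  537.208  675.875  347.755  482.901    0.      60.383    0.   ] 90.02233889799487
11111001 [-13.061 420.531 499.47  229.288 296.786  -0.      0.    125.24 ] 15.031520149187912
11111001 [-13.061 420.531 499.47  229.288 296.786  -0.      0.    125.24 ] 15.031521978306188
11111110 [-160.999  577.162  707.67   544.689  541.466  194.352   27.766    0.   ] 104.26351976879965
11111110 [-160.98   577.155  707.659  544.679  541.454  194.347   27.775    0.   ] 104.26293356789898
11111101 [ -6.015 438.214 520.103 319.281 321.892  85.367  -0.    117.538] 1.846114792360737
11111101 [ -6.015 438.214 520.103 319.281 321.892  85.367  -0.    117.538] 1.8461125485548564
11111011 [ -8.205 418.425 498.416 228.255 293.153  -0.      3.606 125.012] 14.598047440785962
11111011 [ -8.205 418.425 498.416 228.255 293.153  -0.      3.606 125.012] 14.598056769325893
```

```bash
cat >> h.py <<'E'
X=np.array([-6.015,438.214,520.103,319.281,321.892,85.367,0,117.538])
lo=np.array([-2.99,-.89,.3,-1.14,0,-3.12]);hi=np.array([2.99,2.07,2.58,4.28,2.63,3.12])
def ik(p,R,n=40):
    rng=np.random.default_rng(0);S=[]
    for _ in range(n):
        f=least_squares(lambda q:np.r_[(fk(X,q)-p)/300,(Rw(q,C)-R).ravel()],rng.uniform(lo,hi),bounds=(lo,hi),max_nfev=60)
        if f.cost<1e-6 and not any(abs(f.x-s).max()<.05 for s in S):S.append(f.x)
    return S
E
cat > plan.py <<'E'
from h import *
np.set_printoptions(precision=2,suppress=True)
p=np.array([565,-178,50.]);c=np.array([476.5,183.5,12]);f=np.array([np.cos(np.radians(14.2)),np.sin(np.radians(14.2)),0])
g=c-10*f+[0,0,50]
for t in (-30,-15,0,15,30,45,60,70):
    for fl in(0,1):
        for n,P,y in(("pick",p,.9),("place",g,14.2)):
            for s in ik(P,tool(y,t,fl),16):print(n,t,fl,s,"margin %.2f"%min((s-lo).min(),(hi-s).min()))
E
time python3 plan.py
```

```text
pick -30 0 [-0.4   0.79  1.23 -0.2   1.61 -1.94] margin 0.93
place -30 0 [ 0.16  0.61  1.49 -0.04  1.56 -1.65] margin 1.07
pick -30 1 [-0.4   0.79  1.23 -0.2   1.61  1.2 ] margin 0.93
place -30 1 [ 0.16  0.61  1.49 -0.04  1.56  1.5 ] margin 1.07
pick -15 0 [-0.44  0.6   1.46 -0.12  1.32 -1.99] margin 1.02
place -15 0 [ 0.15  0.42  1.7  -0.03  1.28 -1.66] margin 0.88
pick -15 1 [-0.44  0.6   1.46 -0.12  1.32  1.16] margin 1.02
place -15 1 [ 0.15  0.42  1.7  -0.03  1.28  1.48] margin 0.88
pick 0 0 [-0.5   0.44  1.68  0.    1.02 -2.09] margin 0.90
place 0 0 [ 0.13  0.25  1.91  0.    0.98 -1.69] margin 0.67
pick 0 1 [-0.5   0.44  1.68 -0.    1.02  1.05] margin 0.90
place 0 1 [ 0.13  0.25  1.91 -0.    0.98  1.46] margin 0.67
pick 15 0 [-0.59  0.32  1.88  0.22  0.74 -2.32] margin 0.70
place 15 0 [ 0.11  0.1   2.12  0.06  0.66 -1.75] margin 0.46
pick 15 1 [-0.59  0.32  1.88  0.22  0.74  0.82] margin 0.70
place 15 1 [0.11 0.1  2.12 0.06 0.66 1.39] margin 0.46
pick 30 0 [-0.69  0.25  2.07  0.71  0.52 -2.84] margin 0.28
place 30 0 [ 0.08  0.01  2.31  0.28  0.32 -1.99] margin 0.27
pick 30 1 [-0
[... 162 characters left out ...]
place 45 0 [0.03 0.03 2.47 2.28 0.2  2.27] margin 0.11
pick 45 1 [-0.81  0.28  2.21  1.47  0.55 -0.53] margin 0.37
place 45 1 [ 0.03  0.03  2.47  2.28  0.2  -0.87] margin 0.11
pick 60 0 [-0.92  0.43  2.28  1.92  0.84  2.05] margin 0.30
place 60 0 [-0.02  0.26  2.55  2.79  0.73  1.7 ] margin 0.03
pick 60 1 [-0.92  0.43  2.28  1.92  0.84 -1.09] margin 0.30
place 60 1 [-0.02  0.26  2.55  2.79  0.73 -1.44] margin 0.03
pick 70 0 [-0.98  0.59  2.28  2.03  1.08  1.83] margin 0.30
place 70 0 [-0.06  0.53  2.54  2.82  1.16  1.59] margin 0.04
pick 70 1 [-0.98  0.59  2.28  2.03  1.08 -1.31] margin 0.30
place 70 1 [-0.06  0.53  2.54  2.82  1.16 -1.55] margin 0.04
real	0m7.025s
user	0m7.563s
sys	0m0.040s
```

```bash
cat > plan2.py <<'E'
from h import *
np.set_printoptions(precision=2,suppress=True)
s=arm.get_state();q=s["qpos"];print(fk(X,q)-s["position"])
R=tool(.9,60,1);p=np.array([553,-178,50.])
a=ik(p+[0,0,80],R);b=ik(p,R);print(a,b)
for k in np.arange(1,5)/4:
    m=q+(a[0]-q)*k; print(m,fk(X,m));shift(fk(X,m),Rw(m,C))
E
python3 plan2.py
```

```text
[0.92 0.89 0.23]
[array([-0.95,  0.14,  2.34,  1.68,  0.8 , -0.79])] [array([-0.95,  0.42,  2.3 ,  1.9 ,  0.85, -1.1 ])]
[-0.85 -0.01  2.29  1.16  0.67 -2.53] [ 533.44 -154.32  126.59]
shift [-1.2  8.9 10.3] rot [-0.07 -0.04  0.78]
[-0.88  0.04  2.31  1.33  0.71 -1.95] [ 541.29 -153.66  124.68]
shift [-5.8  9.6 16.9] rot [-0.17 -0.06  1.56]
[-0.92  0.09  2.32  1.51  0.76 -1.37] [ 548.46 -161.43  126.39]
shift [-12.4   1.9  20.4] rot [-0.3  -0.05  2.33]
[-0.95  0.14  2.34  1.68  0.8  -0.79] [ 553. -178.  130.]
shift [-18.3 -14.6  20.7] rot [-0.5   0.02  3.08]
```

In the tool's units: -38 mm / 800 = -0.0475, -32 mm / 800 = -0.04, -0.06 rad / 3.1416 = -0.0191.

shift_gripper(
  increments=[-0.0338, 0.0113, -0.025, -0.0223, -0.0127, 0.2483, 1, -0.0338, 0.0113, -0.025, -0.0223, -0.0127, 0.2483, 1, -0.0338, 0.0113, -0.025, -0.0223, -0.0127, 0.2483, 1, -0.0338, 0.0113, -0.025, -0.0223, -0.0127, 0.2483, 1, -0.04, 0.0125, -0.0163, -0.0541, -0.0191, 0.4966, 1, -0.04, 0.0125, -0.0163, -0.0541, -0.0191, 0.4966, 1, -0.04, 0.0125, -0.0163, -0.0541, -0.0191, 0.4966, 1, -0.04, 0.0125, -0.0163, -0.0541, -0.0191, 0.4966, 1, -0.0475, 0.0025, -0.0125, -0.0955, -0.0159, 0.7417, 1, -0.0475, 0.0025, -0.0125, -0.0955, -0.0159, 0.7417, 1, -0.0475, 0.0025, -0.0125, -0.0955, -0.0159, 0.7417, 1, -0.0475, 0.0025, -0.0125, -0.0955, -0.0159, 0.7417, 1],
)

```text
clock: 4.15
position: [547.6, -162.1, 166.0]
tcp_rot: [[0.329, 0.485, 0.81], [0.777, -0.626, 0.059], [0.536, 0.61, -0.583]]
ft_force: [0.1, -0.0, 0.5]
gripper_width: 0.994
gripper_force: 0.0
```

```bash
python3 plan2.py
```

```text
[1.35 1.35 0.49]
[array([-0.95,  0.14,  2.34,  1.68,  0.8 , -0.79])] [array([-0.95,  0.42,  2.3 ,  1.9 ,  0.85, -1.1 ])]
[-0.92  0.01  2.32  1.43  0.77 -1.15] [ 551.29 -162.92  157.58]
shift [-3.9 -2.8  7.9] rot [-0.02  0.02  0.22]
[-0.93  0.05  2.33  1.52  0.78 -1.03] [ 552.85 -166.58  148.66]
shift [-11.1  -5.2  14.1] rot [-0.04  0.04  0.44]
[-0.94  0.1   2.33  1.6   0.79 -0.91] [ 553.46 -171.64  139.52]
shift [-19.7  -7.3  19.6] rot [-0.06  0.05  0.66]
[-0.95  0.14  2.34  1.68  0.8  -0.79] [ 553. -178.  130.]
shift [-29.9  -9.4  24.4] rot [-0.09  0.07  0.88]
```

Model and arm agree. I'll finish the turn, then look with the wrist camera.

In the tool's units: -29.9 mm / 800 = -0.0374, 24.4 mm / 800 = 0.0305, 0.88 rad / 3.1416 = 0.2801.

shift_gripper(
  increments=[-0.0138, -0.0063, 0.0175, -0.0127, 0.0127, 0.1401, 1, -0.0138, -0.0063, 0.0175, -0.0127, 0.0127, 0.1401, 1, -0.0138, -0.0063, 0.0175, -0.0127, 0.0127, 0.1401, 1, -0.0374, -0.0118, 0.0305, -0.0286, 0.0223, 0.2801, 1, -0.0374, -0.0118, 0.0305, -0.0286, 0.0223, 0.2801, 1, -0.0374, -0.0118, 0.0305, -0.0286, 0.0223, 0.2801, 1, -0.0374, -0.0118, 0.0305, -0.0286, 0.0223, 0.2801, 1],
)

```text
clock: 5.03
position: [553.0, -177.9, 129.8]
tcp_rot: [[0.502, 0.017, 0.865], [0.015, -1.0, 0.011], [0.865, 0.007, -0.502]]
ft_force: [-0.2, -0.5, -0.6]
gripper_width: 0.998
gripper_force: 0.0
```

```bash
python3 - <<'E'
from h import *
np.set_printoptions(precision=1,suppress=True)
s=arm.get_state();im=arm.get_image("wrist");cv2.imwrite("pics/w2.png",im)
W=arm.calibration("wrist");T=np.eye(4);T[:3,:3]=s["tcp_rot"];T[:3,3]=s["position"];T=T@W["hand_eye"]
print(s["qpos"]);shift([553,-178,130],tool(.9,60,1));shift([553,-178,50],tool(.9,60,1))
for X in([613,-147,60],[615,-207,60],[515,-208.6,60],[514,-148.5,60]):print(proj(W,X,T))
h=cv2.cvtColor(im,cv2.COLOR_BGR2HSV);m=(h[...,2]>225)&(h[...,1]<50)
cs=[c for c in cv2.findContours(m.astype(np.uint8),0,1)[0] if cv2.contourArea(c)>800]
for c in cs:
    a=cv2.approxPolyDP(c,4,True)[:,0];print(a.tolist(),[plane(W,u,60,T)[:2].round(0).tolist() for u in a.astype(float)][:8])
E
```

```text
[-0.9  0.1  2.3  1.7  0.8 -0.8]
shift [-0.  -0.1 -0.1] rot [0. 0. 0.]
shift [-69.2  -0.8  40. ] rot [0. 0. 0.]
[273.9 283.5]
[356.5 282.7]
[371.  437.6]
[257.8 437.4]
[[275, 281], [263, 404], [320, 410], [359, 401], [361, 351], [354, 282]] [[615.0, -148.0], [531.0, -149.0], [528.0, -181.0], [533.0, -203.0], [563.0, -207.0], [616.0, -205.0]]
```

View pics/w2.png

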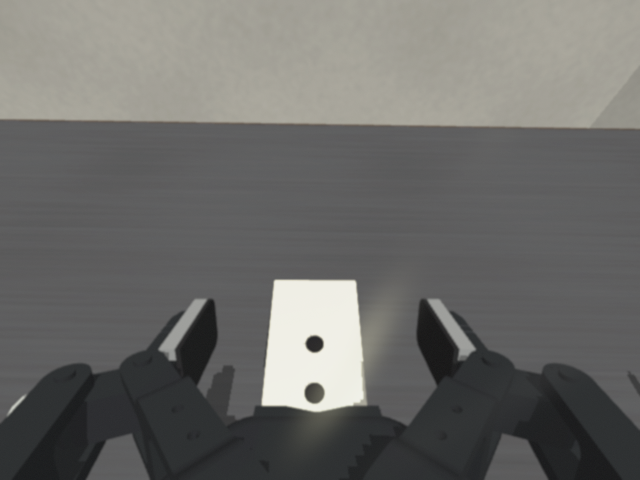

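The wrist view shows the pad centred between the fingers, with its far corners at (275,281) and (354,282). That agrees with the prediction to 2 px. Next: descend and grip.

Careful with the scale: shifts go in shares of 800 mm and turns go in shares of pi rad. That gives: -69.2 mm / 800 = -0.0865, -60 mm / 800 = -0.075.

shift_gripper(
  increments=[-0.0438, 0, 0.025, 0, 0, 0, 1, -0.075, -0.0009, 0.0434, 0, 0, 0, 1, -0.0865, -0.001, 0.05, 0, 0, 0, 1, -0.0865, -0.001, 0.05, 0, 0, 0, 1, -0.0865, -0.001, 0.05, 0, 0, 0, 0, -0.0865, -0.001, 0.05, 0, 0, 0, 0, -0.0865, -0.001, 0.05, 0, 0, 0, 0, -0.0865, -0.001, 0.05, 0, 0, 0, 0, -0.0865, -0.001, 0.05, 0, 0, 0, 0, -0.0865, -0.001, 0.05, 0, 0, 0, 0],
  clamp_n=90,
)

```text
clock: 6.32
position: [553.5, -178.3, 51.0]
tcp_rot: [[0.499, 0.017, 0.866], [0.015, -1.0, 0.011], [0.866, 0.007, -0.5]]
ft_force: [-3.3, 0.5, 6.5]
gripper_width: 0.684
gripper_force: 96.2
```

In the tool's units: 120 mm / 800 = 0.15, 87 mm / 800 = 0.1088.

shift_gripper(
  increments=[0.0538, 0.0006, -0.0313, 0, 0, 0, 0, 0.1088, 0.0013, -0.0625, 0, 0, 0, 0, 0.15, 0.0013, -0.0875, 0, 0, 0, 0, 0.15, 0.0013, -0.0875, 0, 0, 0, 0],
)

```text
clock: 6.82
position: [553.5, -179.3, 192.6]
tcp_rot: [[0.498, 0.017, 0.867], [0.02, -1.0, 0.008], [0.867, 0.013, -0.498]]
ft_force: [0.3, -0.9, -2.7]
gripper_width: 0.678
gripper_force: 96.7
```

```bash
cat > plan3.py <<'E'
from h import *
np.set_printoptions(precision=2,suppress=True)
s=arm.get_state();q=s["qpos"]
th=np.radians(14.2);f=np.array([np.cos(th),np.sin(th),0]);l=np.array([-np.sin(th),np.cos(th),0]);Z=np.array([0,0,1])
c=np.array([476.5,183.5,12]);R=tool(14.2,30,0)
seat=c-11*f+73.8*Z
R1=tool(.9,60,1);pc=R1.T@np.array([11.8,.8,-1])  # pad centre in tool
px=R1.T@np.array([1,.016,0]);py=R1[:, :].T@np.array([-.016,1,0]);pz=R1.T@Z
if __name__=="__main__":
    print(q)
    a=ik(seat-45*f+60*Z,R);print(a)
    for k in np.arange(1,9)/8:
        m=q+(a[0]-q)*k;p=fk(X,m);M=Rw(m,C)
        z=[(p+M@(pc+i*50*px+j*30*py+h*10*pz)) for i in(1,-1) for j in(1,-1) for h in(1,-1)]
        print(p,"minz",min(v[2] for v in z),"maxx",max((v-c)@f for v in z));shift(p,M)
    shift(seat-45*f+60*Z,R)
E
python3 plan3.py
```

```text
[-0.94 -0.06  2.34  1.5   0.79 -0.52]
[array([ 0.05, -0.35,  2.38,  0.18,  0.61, -1.89])]
[ 553.19 -102.99  176.91] minz 151.52187426807524 maxx 68.80216645599016
shift [-12.3 -76.5   8.1] rot [ 0.13 -0.08 -0.38]
[540.47 -37.63 161.82] minz 122.54043609247127 maxx 76.65467460359824
shift [ -30.4 -142.3    5.1] rot [ 0.27 -0.12 -0.76]
[520.82  17.02 149.09] minz 97.39692123780591 maxx 68.62898437108505
shift [ -50.1 -197.4   -5.1] rot [ 0.4  -0.13 -1.16]
[497.89  61.21 139.57] minz 78.101097248749 maxx 50.623906314083534
shift [ -68.9 -242.1  -19.9] rot [ 0.53 -0.1  -1.55]
[474.8   96.27 133.99] minz 66.28994825700929 maxx 25.722483386161585
shift [ -84.5 -277.6  -36.9] rot [ 0.64 -0.05 -1.95]
[453.8  124.32 132.93] minz 63.090411893812444 maxx -1.320472857794895
shift [ -95.3 -306.   -54.3] rot [ 0.74  0.03 -2.36]
[436.19 147.92 136.8 ] minz 69.0278773987782 maxx -26.062355224829005
shift [-100.2 -329.9  -71.3] rot [ 0.81  0.14 -2.76]
[422.21 169.76 145.8 ] minz 83.97377114075468 maxx -44.99999999979966
shift [ -98.9 -351.8  -87.8] rot [-0.77 -0.26  2.88]
shift [ -98.9 -351.8  -87.8] rot [-0.77 -0.26  2.88]
```

In the tool's units: -242 mm / 800 = -0.3025, -197 mm / 800 = -0.2463, -1.55 rad / 3.1416 = -0.4934.

shift_gripper(
  increments=[-0.015, -0.095, 0.01, 0.0414, -0.0255, -0.121, 0, -0.015, -0.095, 0.01, 0.0414, -0.0255, -0.121, 0, -0.015, -0.095, 0.01, 0.0414, -0.0255, -0.121, 0, -0.0213, -0.1775, -0.0038, 0.0859, -0.0382, -0.2419, 0, -0.0213, -0.1775, -0.0038, 0.0859, -0.0382, -0.2419, 0, -0.03, -0.2463, -0.025, 0.1273, -0.0414, -0.3692, 0, -0.03, -0.2463, -0.025, 0.1273, -0.0414, -0.3692, 0, -0.03, -0.2463, -0.025, 0.1273, -0.0414, -0.3692, 0, -0.0538, -0.3025, -0.0438, 0.1687, -0.0318, -0.4934, 0, -0.0538, -0.3025, -0.0438, 0.1687, -0.0318, -0.4934, 0, -0.0538, -0.3025, -0.0438, 0.1687, -0.0318, -0.4934, 0, -0.0538, -0.3025, -0.0438, 0.1687, -0.0318, -0.4934, 0],
)

```text
clock: 8.32
position: [497.0, 62.4, 167.4]
tcp_rot: [[-0.222, 0.793, 0.567], [0.961, 0.079, 0.265], [0.166, 0.604, -0.78]]
ft_force: [-0.4, -0.1, -2.3]
gripper_width: 0.682
gripper_force: 97.2
```

```bash
python3 plan3.py
```

```text
[-0.45 -0.27  2.34  0.77  0.77 -1.11]
[array([ 0.05, -0.35,  2.38,  0.18,  0.61, -1.89])]
[486.09  80.37 160.83] minz 96.03091498786983 maxx 38.918752120405806
shift [ 18.6 -11.2   3.7] rot [ 0.04 -0.   -0.2 ]
[474.77  95.64 154.75] minz 87.18526232913311 maxx 25.818176490943895
shift [ 34.8 -22.6   6. ] rot [ 0.08 -0.01 -0.41]
[464.05 109.54 150.01] minz 80.75373047783444 maxx 12.31857144363524
shift [ 49.7 -32.9   7.3] rot [ 0.11 -0.01 -0.62]
[454.08 122.4  146.59] minz 76.75388041642023 maxx -1.0792559611749106
shift [ 63.7 -41.9   7.7] rot [ 0.14 -0.   -0.83]
[444.92 134.54 144.49] minz 75.16199810862351 maxx -13.902506963229676
shift [ 77.1 -49.5   7.4] rot [ 0.16  0.   -1.04]
[436.59 146.27 143.68] minz 75.91339192084084 maxx -25.724783442459657
shift [ 90.1 -55.6   6.4] rot [ 0.18  0.   -1.25]
[429.06 157.92 144.13] minz 78.9037041714527 maxx -36.18416086813407
shift [103.  -60.4   4.9] rot [ 0.2   0.01 -1.46]
[422.21 169.76 145.8 ] minz 83.97377114075468 maxx -44.999999999799655
shift [116.2 -63.9   2.9] rot [ 0.21  0.01 -1.68]
shift [116.2 -63.9   2.9] rot [ 0.21  0.01 -1.68]
```

In the tool's units: 116.2 mm / 800 = 0.1453, 90 mm / 800 = 0.1125, -1.68 rad / 3.1416 = -0.5348.

shift_gripper(
  increments=[0.0438, -0.0288, 0.0075, 0.0255, -0.0032, -0.1305, 0, 0.0438, -0.0288, 0.0075, 0.0255, -0.0032, -0.1305, 0, 0.0438, -0.0288, 0.0075, 0.0255, -0.0032, -0.1305, 0, 0.08, -0.0525, 0.01, 0.0446, 0, -0.2642, 0, 0.08, -0.0525, 0.01, 0.0446, 0, -0.2642, 0, 0.1125, -0.07, 0.0075, 0.0573, 0, -0.3979, 0, 0.1125, -0.07, 0.0075, 0.0573, 0, -0.3979, 0, 0.1453, -0.0799, 0.0036, 0.0668, 0.0032, -0.5348, 0, 0.1453, -0.0799, 0.0036, 0.0668, 0.0032, -0.5348, 0, 0.1453, -0.0799, 0.0036, 0.0668, 0.0032, -0.5348, 0, 0.1453, -0.0799, 0.0036, 0.0668, 0.0032, -0.5348, 0],
)

```text
clock: 9.7
position: [421.5, 169.9, 145.4]
tcp_rot: [[-0.839, -0.249, 0.483], [-0.216, 0.969, 0.123], [-0.499, -0.001, -0.867]]
ft_force: [-0.6, 0.1, -2.0]
gripper_width: 0.683
gripper_force: 97.3
```

```bash
python3 - <<'E'
from plan3 import *
shift(seat-45*f+60*Z,R);print(s["qpos"])
W=arm.calibration("wrist");im=arm.get_image("wrist");T=np.eye(4);T[:3,:3]=s["tcp_rot"];T[:3,3]=s["position"];T=T@W["hand_eye"]
cv2.imwrite("pics/w3.png",im);sd=arm.get_image("side");cv2.imwrite("pics/s3.png",cv2.resize(sd[120:300,200:440],None,fx=3,fy=3,interpolation=2))
tp=arm.get_image("top");cv2.imwrite("pics/t3.png",tp)
E
```

```text
shift [-0.8 -0.4 -0. ] rot [ 0. -0.  0.]
[ 0.05 -0.35  2.38  0.18  0.61 -1.89]
```

View pics/s3.png

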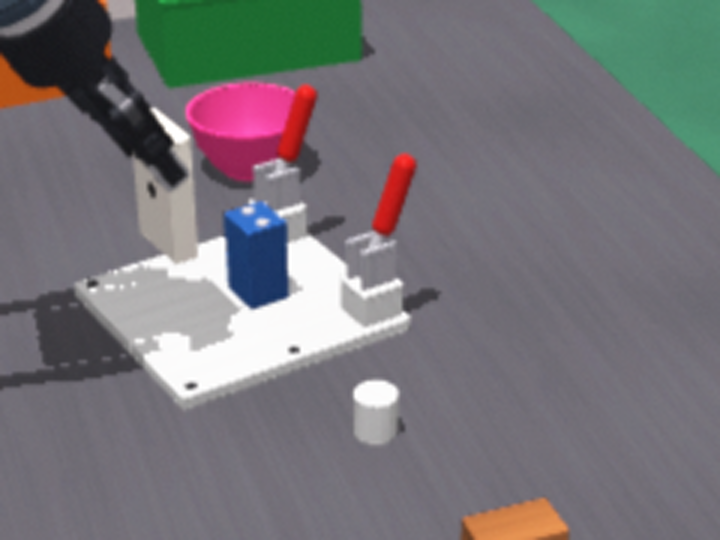

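View pics/w3.png

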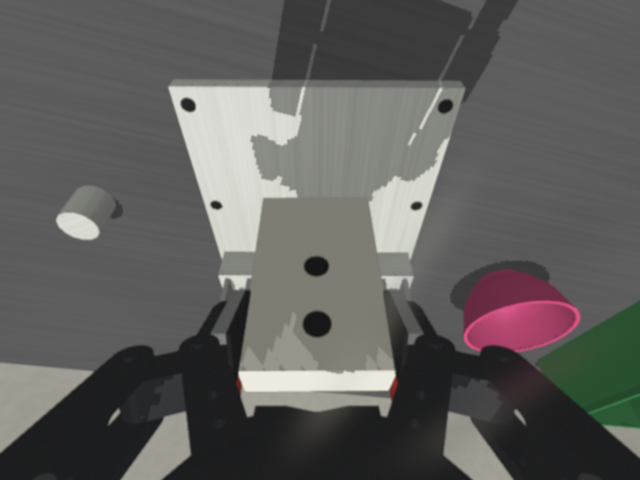

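The wrist view shows the pad upright and symmetric between the plate dots: front dots (188,104) and (445,106), middle dots (216,205) and (416,206), pad foot edge (262,198) to (370,198). I'll put numbers on the alignment.

```bash
python3 - <<'E'
from plan3 import *
np.set_printoptions(precision=1,suppress=True)
W=arm.calibration("wrist");T=np.eye(4);T[:3,:3]=s["tcp_rot"];T[:3,3]=s["position"];T=T@W["hand_eye"]
D=[plane(W,u,12,T) for u in((188,104),(445,106),(216,205),(416,206))];print(np.array(D))
y=(D[1]-D[0])+(D[3]-D[2]);print("plate yaw",np.degrees(np.arctan2(-y[0],y[1])),"midline y", (( (D[0]+D[1])/2-c)@l,((D[2]+D[3])/2-c)@l))
# pad corners predicted vs image (near face = pz side, foot px, top -px)
p=s["position"];M=s["tcp_rot"]
for i in(50,-50):
    for j in(30,-30):
        w=p+M@(pc+i*px+j*py+10*pz);print("pad corner",w,proj(W,w,T))
g=p+M@pc-c;print("pad centre in corner frame",g@f,g@l,g[2])
E
```

```text
[[414.5  79.3  12. ]
 [373.5 244.   12. ]
 [500.7 100.8  12. ]
 [459.4 265.7  12. ]]
plate yaw 14.007468150276884 midline y (np.float64(-0.9373332166254175), np.float64(-1.1457871397642758))
pad corner [420.5 137.7  83.8] [263.5 199.2]
pad corner [405.6 195.8  83.7] [370.5 199.2]
pad corner [420.6 137.9 183.8] [234.9 380.3]
pad corner [405.7 196.  183.7] [399.9 380.3]
pad centre in corner frame -55.56382397630981 -0.5625114577915737 121.74468078271977
```

```bash
python3 - <<'E'
from plan3 import *
np.set_printoptions(precision=1,suppress=True,linewidth=200)
im=cv2.imread("pics/w3.png");g=cv2.cvtColor(im,cv2.COLOR_BGR2GRAY).astype(int)
for u in(265,290,345,365): print(u,g[350:400:2,u])
for v in(210,240,300,340,380): print(v,"L",g[v,235:270:2],"R",g[v,364:404:2])
print(g[190:206,290],g[190:206,350])
E
```

```text
265 [123 123 127 130 137 142 147 148 148 143 159 230 235 235 234 234 234 234 234 234 228 169 158 160 161]
290 [149 149 148 148 148 148 149 149 148 149 177 231 235 235 234 234 234 234 234 234 222 167 160 160 160]
345 [126 126 127 127 127 128 129 129 129 129 160 221 226 226 226 226 227 227 226 227 186 111 139 158 158]
365 [127 127 127 127 128 128 132 133 132 131 171 225 229 230 231 230 231 231 231 232 188 100  96 140 158]
210 L [213 213 212 212 215 215 217 215 214 215 214 216 213 163 123 123 124 124] R [123 124 125 182 209 209 211 211 212 216 217 216 215 212 208 211 213 212 212 215]
240 L [214 213 212 214 212 209 211 212 214 215 207 149 123 123 124 123 123 124] R [123 123 123 124 123 144 207 215 215 214 211 211 211 213 211 214 213 212 207 207]
300 L [ 84  84  78  42  26  26  25  74 122 123 123 123 125 124 124 123 123 123] R [123 124 123 123 124 124 123 123 123 121  88  70  72  73  77  93  96  96  95  94]
340 L [ 26  26  25  26  77 122 124 123 124 123 124 123 123 123 123 123 124 124] R [125 126 126 126 125 125 124 123 124 123 124 123 122  88  49  46  43  40  37  37]
380 L [ 30  48  89 210 235 234 234 234 234 234 234 234 234 234 234 234 234 234] R [231 231 232 232 232 233 233 233 233 234 234 234 234 235 207  96  59  30  29  30]
[167 195 211 213 214 213 204 173 141 126 124 124 124 124 124 123] [133 133 133 133 132 133 130 127 124 124 123 124 123 124 124 123]
```

```bash
python3 - <<'E'
from plan3 import *
W=arm.calibration("wrist");T=np.eye(4);T[:3,:3]=s["tcp_rot"];T[:3,3]=s["position"];T=T@W["hand_eye"]
p=s["position"];M=s["tcp_rot"]
def v(x):
    fx=f*np.cos(x[2])-Z*np.sin(x[2]);up=Z*np.cos(x[2])+f*np.sin(x[2]) # +lean: top forward
    o=p+M@pc+x[0]*f+x[1]*Z
    return np.array([proj(W,o+a*fx+b*up,T)[1] for a,b in((-10,-50),(-10,50),(10,50))])
r=least_squares(lambda x:v(x)-[197.5,370,390.5],[0,0,0],x_scale=[1,1,.01]);print(v([0,0,0]),r.x,np.degrees(r.x[2]),r.fun)
E
```

```text
[199.28 380.17 398.65] [ 0.39 -3.15 -0.02] -1.3631158670822552 [ 0.  0. -0.]
```

```bash
cat > st.py <<'E'
from plan3 import *
np.set_printoptions(precision=3,suppress=True)
F=s["ft_force"];print("F f,l,z",F@f,F@l,F[2],"clock",s["clock"],"tq",s["torque"]@l, "tcp fz",(s["position"]-c)@f,(s["position"]-c)@l,s["position"][2])
print("f per mm",s["tcp_rot"].T@f,"Z per mm",s["tcp_rot"].T@Z)
shift(s["position"]+40*f-55*Z,R)
E
python3 st.py
```

```text
F f,l,z 0.38210243427471136 -0.4713010190932613 -1.423686543298092 clock 9.85 tq 0.38096438706430075 tcp fz -56.549682894058094 0.06277305143992737 145.55641653479327
f per mm [-0.867 -0.003  0.499] Z per mm [-0.499 -0.001 -0.867]
shift [-7.2 -0.1 67.6] rot [ 0.001 -0.001  0.003]
```

In the tool's units: 67.6 mm / 800 = 0.0845, 54 mm / 800 = 0.0675.

shift_gripper(
  increments=[0.0125, 0, 0.0313, 0, 0, 0, 0, 0.025, 0, 0.0525, 0, 0, 0, 0, 0.0125, 0, 0.0675, 0, 0, 0, 0, -0.009, -0.0001, 0.0845, 0, 0, 0, 0, -0.009, -0.0001, 0.0845, 0, 0, 0, 0, -0.009, -0.0001, 0.0845, 0, 0, 0, 0],
  clamp_n=100,
)

```text
clock: 10.6
position: [459.4, 179.6, 90.2]
tcp_rot: [[-0.839, -0.251, 0.482], [-0.219, 0.968, 0.123], [-0.498, -0.003, -0.867]]
ft_force: [-0.7, 0.2, -1.9]
gripper_width: 0.677
gripper_force: 107.4
```

```bash
python3 st.py
```

```text
F f,l,z -0.6051792605061197 0.38879138611904135 -1.8639991670868916 clock 10.6 tq 0.36053768381798895 tcp fz -17.49900262031022 0.3637204821801162 90.17263132748393
f per mm [-0.867 -0.006  0.498] Z per mm [-0.498 -0.003 -0.867]
shift [-7.3 -0.1 67.6] rot [ 0.001 -0.003  0.007]
```

In the tool's units: 9.5 mm / 800 = 0.0119, 7.8 mm / 800 = 0.0098.

shift_gripper(
  increments=[0.0031, 0, 0.0054, 0, 0, 0, 0, 0.0056, 0, 0.0098, 0, 0, 0, 0, 0.0056, 0, 0.0098, 0, 0, 0, 0, 0.0063, 0, 0.0109, 0, 0, 0, 0, 0.0069, 0, 0.0119, 0, 0, 0, 0, 0.0069, 0, 0.0119, 0, 0, 0, 0],
)

```text
clock: 11.35
position: [460.2, 179.8, 79.6]
tcp_rot: [[-0.838, -0.253, 0.484], [-0.221, 0.968, 0.123], [-0.499, -0.004, -0.867]]
ft_force: [-0.3, 0.3, -1.6]
gripper_width: 0.677
gripper_force: 107.4
```

```bash
python3 st.py
```

```text
F f,l,z -0.26651127968513905 0.3444598094743284 -1.5879530175033818 clock 11.35 tq 0.3284463762729866 tcp fz -16.689016256436137 0.35553176933758973 79.63298541143043
f per mm [-0.867 -0.008  0.499] Z per mm [-0.499 -0.004 -0.867]
shift [-7.2 -0.1 67.6] rot [ 0.001 -0.001  0.009]
```

In the tool's units: 1.7 mm / 800 = 0.0021, 1 mm / 800 = 0.0013.

shift_gripper(
  increments=[0.0006, 0, 0.0011, 0, 0, 0, 0, 0.0013, 0, 0.0021, 0, 0, 0, 0, 0.0013, 0, 0.0021, 0, 0, 0, 0],
)

```text
clock: 11.72
position: [460.1, 179.7, 77.6]
tcp_rot: [[-0.838, -0.253, 0.483], [-0.221, 0.968, 0.123], [-0.499, -0.004, -0.867]]
ft_force: [0.1, 0.0, -1.0]
gripper_width: 0.679
gripper_force: 107.4
```

shift_gripper(
  increments=[0.0006, 0, 0.0011, 0, 0, 0, 0, 0.0006, 0, 0.0011, 0, 0, 0, 0],
  only="posi|ft_",
)

```text
position: [460.5, 179.8, 77.0]
ft_force: [-2.0, -1.1, 3.3]
```

```bash
python3 st.py
```

```text
F f,l,z -2.179051014581495 -0.5767636978803767 3.348003639215224 clock 11.975 tq 0.35185981070800554 tcp fz -16.37821632216306 0.29977570111236773 76.96779867651121
f per mm [-0.866 -0.008  0.5  ] Z per mm [-0.499 -0.004 -0.866]
shift [-7.2 -0.1 67.6] rot [ 0.    -0.001  0.009]
```

In the tool's units: -3.9 mm / 800 = -0.0049, -1.3 mm / 800 = -0.0016.

shift_gripper(
  increments=[-0.0016, 0, -0.0003, 0, 0, 0, 0, -0.0033, 0, 0.0006, 0, 0, 0, 0, -0.0049, 0, 0.0016, 0, 0, 0, 0, -0.0049, 0, 0.0016, 0, 0, 0, 0],
  only="posi|ft_",
)

```text
position: [464.2, 180.8, 77.4]
ft_force: [0.2, 0.8, -0.9]
```

shift_gripper(
  increments=[-0.0006, 0, 0.0003, 0, 0, 0, 0, -0.0011, 0, 0.0006, 0, 0, 0, 0, -0.0011, 0, 0.0006, 0, 0, 0, 0],
  only="posi|ft_",
)

```text
position: [465.2, 181.0, 77.5]
ft_force: [-0.8, -0.1, -1.6]
```

```bash
python3 st.py
```

```text
F f,l,z -0.7831641385476121 0.07078670140489017 -1.5600380730637073 clock 12.85 tq 0.3139944969359385 tcp fz -11.592854247802332 0.3699934837793878 77.49939479740203
f per mm [-0.867 -0.008  0.499] Z per mm [-0.499 -0.004 -0.867]
shift [-7.2 -0.1 67.6] rot [ 0.    -0.001  0.009]
```

In the tool's units: -0.9 mm / 800 = -0.0011, 0.5 mm / 800 = 0.0006.

shift_gripper(
  increments=[-0.0006, 0, 0.0003, 0, 0, 0, 0, -0.0011, 0, 0.0006, 0, 0, 0, 0, -0.0011, 0, 0.0006, 0, 0, 0, 0],
  only="posi|ft_",
)

```text
position: [466.2, 181.3, 77.5]
ft_force: [-0.9, 0.2, -1.0]
```

shift_gripper(
  increments=[-0.0006, 0, 0.0003, 0, 0, 0, 0, -0.0011, 0, 0.0006, 0, 0, 0, 0, -0.0011, 0, 0.0006, 0, 0, 0, 0],
  only="posi|ft_",
)

```text
position: [467.2, 181.5, 77.5]
ft_force: [0.4, 0.1, -1.0]
```

```bash
python3 st.py
```

```text
F f,l,z 0.4361799578347556 -0.038132700067009584 -1.0097135775577546 clock 13.6 tq 0.36264179508490446 tcp fz -9.51072424618951 0.38913168742127996 77.5368242164019
f per mm [-0.867 -0.008  0.499] Z per mm [-0.499 -0.004 -0.867]
shift [-7.2 -0.1 67.6] rot [ 0.    -0.001  0.009]
```

In the tool's units: -0.9 mm / 800 = -0.0011, 0.5 mm / 800 = 0.0006.

shift_gripper(
  increments=[-0.0006, 0, 0.0003, 0, 0, 0, 0, -0.0011, 0, 0.0006, 0, 0, 0, 0, -0.0011, 0, 0.0006, 0, 0, 0, 0],
  only="posi|ft_",
)

```text
position: [467.6, 181.8, 77.1]
ft_force: [-3.2, -1.5, 0.1]
```

shift_gripper(
  increments=[-0.0006, 0, 0.0003, 0, 0, 0, 0, -0.0011, 0, 0.0006, 0, 0, 0, 0, -0.0011, 0, 0.0006, 0, 0, 0, 0],
  only="posi|ft_",
)

```text
position: [467.6, 181.9, 76.9]
ft_force: [-15.7, -7.1, 14.0]
```

```bash
python3 st.py
```

```text
F f,l,z -16.93267334289258 -3.083876896782228 13.968855031543285 clock 14.35 tq 1.484640550696823 tcp fz -8.995701092271446 0.5798554474941935 76.94582123586821
f per mm [-0.868 -0.008  0.497] Z per mm [-0.497 -0.004 -0.868]
shift [-7.4 -0.1 67.6] rot [ 0.001 -0.004  0.009]
```

```bash
cat > lean.py <<'E'
from plan3 import *
np.set_printoptions(precision=1,suppress=True,linewidth=200)
W=arm.calibration("wrist");T=np.eye(4);T[:3,:3]=s["tcp_rot"];T[:3,3]=s["position"];T=T@W["hand_eye"]
im=arm.get_image("wrist");n="pics/w_%d.png"%round(s["clock"]*100);cv2.imwrite(n,im);print(n)
g=cv2.cvtColor(im,cv2.COLOR_BGR2GRAY).astype(int)
for u in(290,345): print(u,g[350:400:2,u],g[185:210,u])
p=s["position"]
for v in((262,198),(370,198)): pass
for b in(-50,50):
    for a in(-10,10): print(a,b,proj(W,c-10*f+a*f+(50+b)*Z,T))
E
python3 lean.py; ls pics
```

```text
pics/w_1435.png
290 [134 134 134 134 133 133 133 134 132 120 146 218 222 221 221 221 221 221 221 221 194 101  83  83  84] [120 120 119 120 120 119 120 119 119 118 118 117 114 111 111 111 111 111 111 111 111 111 111 111 111]
345 [114 113 114 113 113 114 114 115 114 115 122 135 187 211 212 211 211 211 211 211 164  96  90  90  90] [121 121 121 121 121 121 120 120 120 121 121 120 115 113 111 111 111 111 111 111 112 111 111 110 111]
-10 -50 [317.7 193.1]
10 -50 [317.3 218.7]
-10 50 [317.4 369.3]
10 50 [316.9 388.9]
c1.png
c2.png
s3.png
side0.png
t3.png
top0.png
w1.png
w2.png
w3.png
w_1435.png
```

Block and base are both loaded at about 16 N. The wrist torque of +1.1 N·m above baseline and the edge fit both say the pad leans about 1.4° away at the top. I'll tilt it flush, pivoting about the foot.

In the tool's units: -0.9 mm / 800 = -0.0011, 0.5 mm / 800 = 0.0006, 0.016 rad / 3.1416 = 0.0051.

shift_gripper(
  increments=[-0.0005, 0, 0.0003, 0, 0.0025, 0, 0, -0.0011, 0, 0.0006, 0, 0.0051, 0, 0, -0.0011, 0, 0.0006, 0, 0.0051, 0, 0, -0.0011, 0, 0.0006, 0, 0.0051, 0, 0],
  only="posi|ft_",
)

```text
position: [467.6, 181.9, 76.9]
ft_force: [-31.2, -14.3, 30.2]
```

```bash
python3 st.py
```

```text
F f,l,z -33.73717175221166 -6.168951954261405 30.226319098600644 clock 14.9 tq 2.3541767551677344 tcp fz -8.975378991111954 0.6374345137863415 76.94780876672746
f per mm [-0.876 -0.008  0.481] Z per mm [-0.481 -0.004 -0.877]
shift [-8.6 -0.1 67.5] rot [ 0.001 -0.021  0.009]
```

In the tool's units: 0.9 mm / 800 = 0.0011, -0.5 mm / 800 = -0.0006.

shift_gripper(
  increments=[0.0006, 0, -0.0003, 0, 0, 0, 0, 0.0011, 0, -0.0006, 0, 0, 0, 0, 0.0011, 0, -0.0006, 0, 0, 0, 0, 0.0011, 0, -0.0006, 0, 0, 0, 0],
  only="posi|ft_",
)

```text
position: [467.6, 181.9, 77.0]
ft_force: [-15.5, -8.0, 13.8]
```

```bash
python3 st.py;python3 lean.py; python3 - <<'E'
from plan3 import *
import glob
im=arm.get_image("side");t=arm.get_image("top")
a=cv2.resize(im[140:260,220:350],(650,600),interpolation=2);cv2.imwrite("pics/s5.png",a)
E
```

```text
F f,l,z -17.017417193161656 -3.9124996258574507 13.837126632790273 clock 15.4 tq 1.4973466629962786 tcp fz -9.028763087088986 0.5972325158110031 77.02490367989606
f per mm [-0.876 -0.008  0.483] Z per mm [-0.483 -0.003 -0.876]
shift [-8.5 -0.1 67.5] rot [ 0.001 -0.02   0.009]
pics/w_1540.png
290 [135 135 135 135 135 135 135 135 134 130 167 220 222 221 221 222 221 221 221 221 196 100  82  83  85] [119 120 121 120 120 119 120 120 120 119 119 118 113 112 110 111 112 111 111 111 111 111 112 111 111]
345 [113 114 114 113 113 114 115 114 115 116 123 134 151 202 211 211 211 211 211 211 163  97  92  92  91] [122 121 121 121 121 121 121 121 121 121 120 119 114 112 112 111 111 111 111 110 111 111 111 110 111]
-10 -50 [317.6 194.3]
10 -50 [317.3 220.1]
-10 50 [317.3 367.9]
10 50 [316.8 388.6]
```

View pics/s5.png

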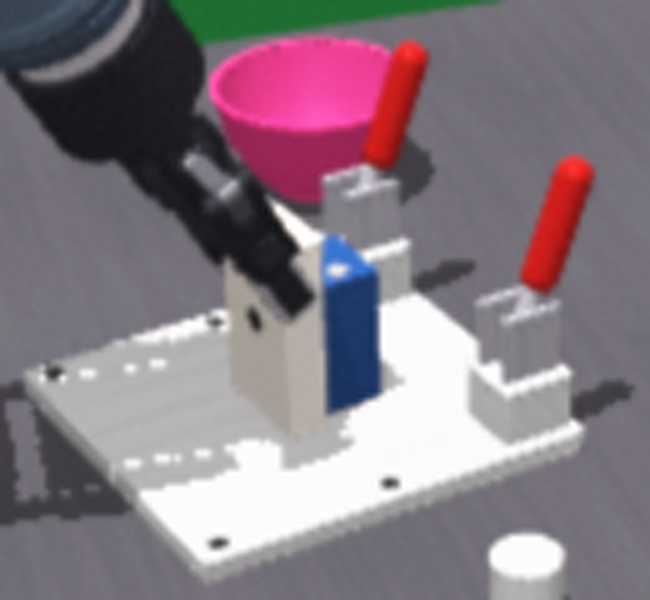

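The side view shows the pad upright, flush on the block and on the plate. Forces are about 17 N forward and 15 N down. I'll check that this holds steady.

shift_gripper(
  increments=[0, 0, 0, 0, 0, 0, 0, 0, 0, 0, 0, 0, 0, 0, 0, 0, 0, 0, 0, 0, 0, 0, 0, 0, 0, 0, 0, 0, 0, 0, 0, 0, 0, 0, 0, 0, 0, 0, 0, 0, 0, 0, 0, 0, 0, 0, 0, 0, 0, 0, 0, 0, 0, 0, 0, 0],
  only="posi|ft_|grip",
)

```text
position: [467.6, 181.9, 77.0]
ft_force: [-16.6, -9.1, 14.1]
gripper_width: 0.673
gripper_force: 110.0
```

```bash
python3 st.py && python3 -c "
from plant import arm
print(arm.sign_off())"
```

```text
F f,l,z -18.303621930103454 -4.803008281127803 14.132241413495429 clock 16.55 tq 1.4628143874486288 tcp fz -9.062622953432015 0.6081072783867464 76.99118811390325
f per mm [-0.876 -0.008  0.483] Z per mm [-0.483 -0.003 -0.876]
shift [-8.5 -0.1 67.5] rot [ 0.001 -0.02   0.009]
the job is handed in; nothing more can be done
None
```

I handed the job in at about 16.6 s with the pad upright, centred and still pressed into the corner at about 18 N on the block and 14 N on the base plate. No verdict came back, and the pad's remaining lean is only known to within about 1.4°, inside the 3.4° limit.

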